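Clip the test stick to the test carrier

TASK

Get the metal detector test stick ready for the next check: take the flat stick out of its rack and stand it in the socket of the test carrier, with its broad side against the post, and let go of it. Then squeeze the handles of the spring clip, lift it off its perch and clip it from above over the tops of the stick and the post together, so that its jaws hold the two against each other. Leave the padlock and the two sample pots where they stand.

Things in the scene. Friction and masses are not known exactly. Their poses are not given: they have to be found in the camera images.
- stick_centre (a point): Centre of the test stick: flat blue plastic bar with a white label, 150 long, 22 wide, 9 thick, 35 g. At the start it stands upright in the rack, foot 10 above the worktop, top at 160. Axes: x along the 22 mm width, y along the length (up at the start), z through the 9 mm thickness.
- rack: Rack of the stick, fixed: grey block 50 (x) x 60 (y) on a steel base plate 90 x 90 x 8, block top 60 above the worktop. In its middle a pocket 50 deep with 1 mm of play on each side of the stick; stick width along the rack's y, thickness along x. Origin: centre of the underside; z up.
- stand_socket (a point): Centre of the socket's floor in the test carrier, 12 above the worktop. The socket is 37 deep, 12 (x) x 25 (y) wide; flared guide plates at its front and sides, up to 60 above the worktop, lead in from up to 8 mm off. It takes the stick's 9 mm thickness along x and 22 mm width along y, 1.5 mm of play on each side. The seated stick's top stands at 162. Axes: z up, +x from the socket towards the post.
- stand_post_top (a point): Middle of the top of the carrier's post, 162 above the worktop, 9 in +x from the socket's centre: flat aluminium upright 6 thick (x), 12 wide (y), level with the seated stick's top; its front face is flush with the socket's rear wall. Fingers holding the stick by its 22 mm width pass on either side of the narrower post. Axes as stand_socket.
- clip_grip (a point): Place to squeeze the spring clip: midway between its two handles, 26 above the hinge pin. Axes at rest: z up, y along the pin and jaws, x the way handles are squeezed and jaws open. Handles reach 5 to 43 above the pin and splay to 58 over their tops; squeezed fully they are parallel, 34 over all. That takes 6 to 9 N here; about 20 N holds it firmly open.
- clip_jaw (a joint): Angle between the clip's halves, rad: 0 at rest (jaw gap 6 mm), 0.6 fully squeezed (gap 29 mm); a spring drives it to 0. Gripping stick and post together (15 mm) it stands at about 0.22; on the stick alone at 0.08.
- perch: Perch on which the clip is parked at the start, fixed: steel base plate 80 x 80 x 10 with an upright aluminium fin 5 thick (x) and 44 wide (y), top at 70 above the worktop. The clip sits astride it, jaws either side, barrel on top, its y axis along the fin. Origin: centre of the underside; z up.
- stick: The test stick; its origin lies on one broad face, 4.5 mm from stick_centre along the thickness. Same axes.
- clip: Spring clip of dark steel, like a big clothes peg, 28 wide (y), 60 g, jaws down, handles up. Origin: middle of the hinge pin, 77 above the worktop at the start. Jaws end in round bars of radius 4, centred 40 below the pin, opening equally to both sides. The pin's barrel (underside 7 below the pin) closes the throat and stops the clip when pushed down. Either way round will do.
- stand: Test carrier, fixed: steel base plate 110 (x) x 90 (y) x 10, on it a grey block 50 (x) x 60 (y) with the socket, its top at 49 (its guide plates' at 60), and the post rising behind the socket. Origin: centre of the underside, straight below stand_socket. Same axes.
- padlock_centre (a point): Bystander: red padlock lying flat, 76 x 38 x 20.
- pot_a_centre (a point): Bystander: sample pot with white lid, 50 across, 66 high.
- pot_b_centre (a point): Bystander: sample pot with blue lid, 50 across, 66 high.
Not all that is in view belongs to the job. What is meant by the stick is not orange or red, and is the smaller of those in its own colour.

How it is judged:
On the way, in this order (a step that is already met when the one before it is completed fails the run):
1. the stick stands in the carrier's socket and is let go (horizontal distance between stick_centre and stand_socket below 0.006 m and height (world z) of stick_centre between 0.083 and 0.0905 m and angle between stick_centre's own y axis and vertical below 0.1 rad and contact force between the fingers and stick below 0.05 N), for 0.2 s.
2. the clip holds stick and post together (horizontal distance between stick_centre and stand_socket below 0.006 m and height (world z) of stick_centre between 0.083 and 0.0905 m and angle between stick_centre's own y axis and vertical below 0.1 rad and value of joint clip_jaw between 0.15 and 0.34 rad and contact force between clip and stick above 0.5 N and contact force between clip and stand above 0.5 N and distance between clip_grip and stand_post_top below 0.055 m and angle between clip_grip's own z axis and vertical below 0.5 rad), for 0.2 s.
At the end, for the whole second after the job is handed in: Stick fully down in the socket (centre within 6 mm of the socket's, foot within 3.5 mm of the floor, under 0.1 rad off upright); clip on top, under 0.5 rad off upright, grip point within 55 mm of the post top, pressing on stick and carrier at jaw angle 0.15 to 0.34; both at rest (all of step 2 and linear speed of each of clip, stick below 0.02 m/s); the robot touches nothing.
It fails at once if the padlock or a sample pot is shifted by more than 30 mm (distance of any of padlock_centre, pot_a_centre, pot_b_centre from where it was at the start of the episode above 0.03 m).
It also fails if it takes over 64 s, if anything falls off the work surface, if the arm or the gripper's body presses on something with over 40 N, if the wrist force passes 120 N, or if a joint passes its speed limit or range.

ROBOT

A 6-joint arm with a two-finger parallel gripper is mounted at the origin on a cart in front of the work surface, level with it; the furniture and walls round the work are solid. World frame = base frame: x ahead of the robot, y to its left, z up, the work surface at z = 0. Lengths are in m, angles in rad, forces in N, time in s.
With the tool pointing down it reaches from about 0.4 to 0.825 m from the base axis. Payload 7 kg.
Tool frame: the origin (TCP) lies at the very end of the fingers, on their centre line; the grasp point (between the pads) lies 19 mm behind it; z points along the fingers, y is the line along which they close (so a half turn about z gives the same grasp; the last joint's range is limited). The gripper opens to 88 mm and grips with 3 to 60 N. Pads are 19 mm wide; open, the fingers measure 130 mm over their backs; the gripper's body (78 mm by 193 mm) begins 47 mm behind the grasp point.
Start: joints at [1.444, 0.359, 0.012, 0, -1.224, -0.288], TCP at [0.272, 0.618, 0.227] pointing down, gripper open.
Joint ranges: [-3.07, 3.07], [-1.43, 2.12], [-1.02, 1.25], [-3.03, 1.67], [-3.05, -0], [-3.03, 3.03]. Speed limits (rad/s): [2.39, 2.39, 3.01, 3.14, 3.14, 3.14].

INTERFACE

Orientations are given as [roll, pitch, yaw] about the fixed x, y, z axes, in that order (R = Rz(yaw) Ry(pitch) Rx(roll)).
In Python, from station import arm gives the robot as it stands. The module is installed in compiled form; this text tells all that it offers.
- The arm moves only by the shell command python3 -m crank 'ROWS' [FORCE]. ROWS is JSON, a list of rows, each an object of numbers: "dx", "dy", "dz": the shift along the world's x, y, z in m; "twist": the turn about the world's z in degrees; "grip": the opening, from -1 (shut) to 1 (fully open). A call has exactly 5 rows; each row is the pose to reach, as a shift and turn from the pose commanded when the call began; what a row does not reach only later rows make up. A row lasts 1/12 s, in which the tool goes at most 41.7 mm and 7.16 degrees, less where a joint would pass 70% of its speed; a pose out of reach is approached as far as the arm can. A call with a gripper value outside its range is refused whole. The fingers move at their own pace and stop on an object; FORCE is the grip in N (left out, the last holds). Time passes only in rows, so rows that repeat a pose let the fingers close, or fill a call up. It gives the time, the measured TCP pose, the force, the opening and the grip force at its end, in the units of the state.
- arm.get_state(): the state, without advancing time (a new reading comes with each control period).
- arm.grab_frame(name): name is "scene" or "top"; returns the picture (400x640x3 uint8, red, green, blue); there is no depth.
- arm.get_calibration(name): a dict with "fx", "fy", "cx", "cy" (pixels), "k1" (the pictures are not rectified: a ray, as slopes to the right and down, at radius r is drawn at 1 + k1 r^2 times it, then the intrinsics apply), "cam_to_world" (4x4, takes a point from camera to world coordinates). Camera axes: x right, y down, z forward; pixel columns grow to the right and rows downward; lengths in m; the calibration is good to about 2 mm. A picture is of the moment at which its call begins. get_calibration takes no time and is no camera call.
- arm.job_done(): hands the job in; it is judged then, once.
The state is a dict: "t": time; "q": joint angles; "qd": joint speeds; "joint_efforts": joint torques, N m; "eef_pos": TCP position; "ee_rot": TCP orientation; "force": force on the tool from outside, world axes, zero at the start; "moment": the same for the moment, N m; "width": finger opening in m; "gripper_force": force on a finger pad.
Only numpy, scipy, OpenCV 4.12 (cv2) and the standard library are available. Lean on these libraries where they do the work, as an engineer would, in place of code of your own. Each camera call takes 0.05 s, during which the arm holds its last target. There are 200 camera calls.

## Working session

There is one attempt and no reset: what is moved stays moved. The work goes in short steps, Python scripts to look and compute and a shell command to move; the robot and the scene stay as the last step left them, time stands still between calls to the robot, and variables do not carry over. Pictures are saved under pics/ and viewed, at most 10 in all, crops included, and the job is handed in when it is done.

```bash
mkdir -p pics
cat > h.py <<'E'
import numpy as np, cv2
from station import arm
def grab(n,f):
    im=arm.grab_frame(n); cv2.imwrite('pics/'+f,im[:,:,::-1]); return im
def ray(n,u,v):
    c=arm.get_calibration(n); K=np.array([[c['fx'],0,c['cx']],[0,c['fy'],c['cy']],[0,0,1.]])
    p=cv2.undistortPoints(np.array([[[u,v]]],float),K,np.array([c['k1'],0,0,0.]))[0,0]
    T=np.array(c['cam_to_world']); return T[:3,3],T[:3,:3]@np.array([p[0],p[1],1])
def onz(n,u,v,z):
    o,d=ray(n,u,v); return o+d*(z-o[2])/d[2]
def proj(n,P):
    c=arm.get_calibration(n); T=np.array(c['cam_to_world']); p=T[:3,:3].T@(np.array(P)-T[:3,3]); a=p[:2]/p[2]; a=a*(1+c['k1']*(a@a))
    return np.round([c['fx']*a[0]+c['cx'],c['fy']*a[1]+c['cy']],1)
E
python3 - <<'E'
from h import *
a=grab('scene','s0.png');b=grab('top','t0.png')
for n in('scene','top'):
    c=arm.get_calibration(n);print(n,c['fx'],c['k1'],np.round(c['cam_to_world'],3).tolist())
s=arm.get_state();print(s['t'],s['eef_pos'],s['ee_rot'],s['width'])
E
```

```text
scene 362.55288391800474 0.006546169283436663 [[0.408, -0.413, 0.814, -0.135], [-0.913, -0.164, 0.375, -0.382], [-0.021, -0.896, -0.443, 0.494], [0.0, 0.0, 0.0, 1.0]]
top 412.20385702152055 0.004784485174716194 [[0.002, -0.991, 0.135, 0.42], [-1.0, -0.004, -0.013, -0.026], [0.014, -0.135, -0.991, 1.367], [0.0, 0.0, 0.0, 1.0]]
0.1 [0.2718792  0.61736009 0.22571344] [ 3.14013137e+00 -1.52910324e-04 -4.14914546e-01] 0.08790698398698317
```

View pics/s0.png

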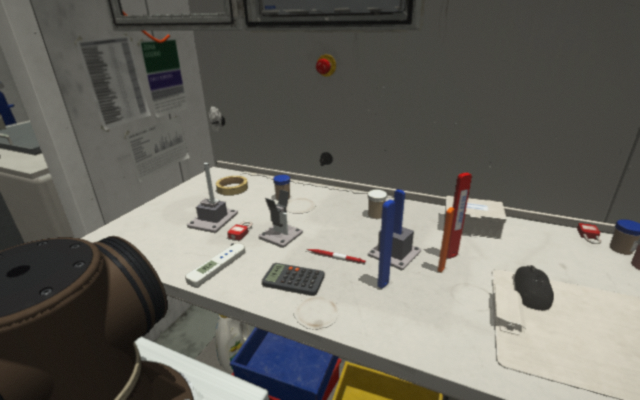

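View pics/t0.png

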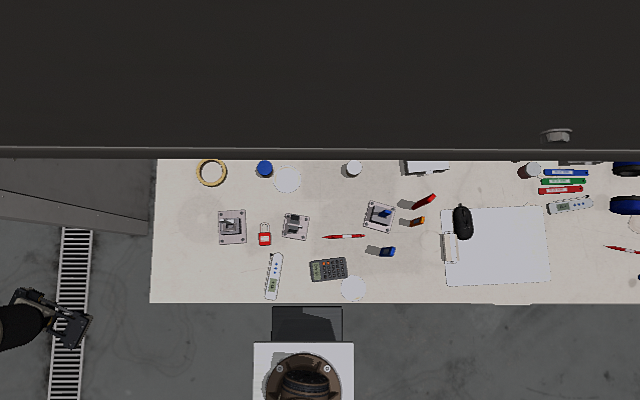

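The scene view shows four upright bars: blue in the rack (397,215), a larger free-standing blue one (386,243), orange (447,240) and red (460,215). The one meant is the blue bar in the rack, as the smaller of the two blues. I'll enlarge it to confirm, with the top view of the fixtures alongside.

Run:
```python
from h import *
a=cv2.imread('pics/s0.png');b=cv2.imread('pics/t0.png')
t=cv2.resize(b[195:265,210:410],None,fx=4,fy=4,interpolation=cv2.INTER_CUBIC)
s=np.hstack([cv2.resize(a[180:290,360:470],(400,300)),cv2.resize(a[155:255,180:310],(400,300))])
cv2.imwrite('pics/c0.png',np.vstack([t,s]))
hsv=cv2.cvtColor(b,cv2.COLOR_BGR2HSV)
m=cv2.inRange(hsv,(105,120,60),(125,255,255));
n,l,st,c=cv2.connectedComponentsWithStats(m)
for i in range(1,n):
    if st[i,4]>15 : print(st[i],c[i].round(1))
for p in[(231,226),(295,226),(379,215)]:print(p,onz('top',*p,0.01).round(3))
```

```text
[257 160  15  15 175] [264.3 167.4]
[627 162  13   3  31] [633.1 162.7]
[545 169  44   7 189] [567.8 172.2]
[622 200  18  10 156] [631.3 204.3]
[384 210   7   4  20] [387.4 211.4]
[389 247   6   9  35] [391.9 251.2]
(231, 226) [0.519 0.239 0.01 ]
(295, 226) [0.52  0.029 0.01 ]
(379, 215) [ 0.557 -0.249  0.01 ]
```

View pics/c0.png

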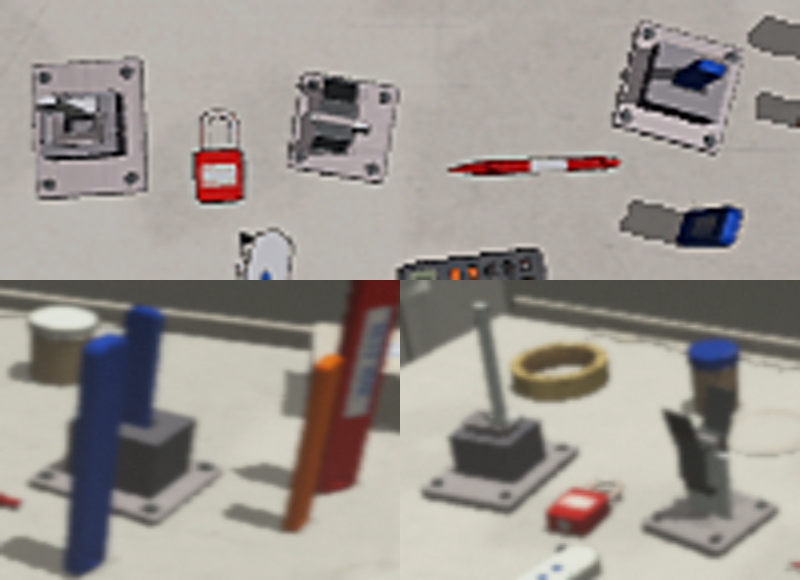

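The crop confirms it: the smaller blue bar stands in the rack's pocket, and the larger one is free-standing in front of it. The carrier with its post is at top-view pixel (232,227), the perch with the clip at (296,227), and the rack at (379,216). Next I'll work out positions from the plates' bolts and edges.

```bash
cat >> h.py <<'E'
def plate(name,pts,z):
    P=np.array([onz('top',210+x/4-.375,195+y/4-.375,z)[:2] for x,y in pts]); (c,s,a)=cv2.minAreaRect((P*1000).astype(np.float32))
    print(name,'mean',P.mean(0).round(4),'rect',np.round(c,1),np.round(s,1),round(a,1),'up-edge yaw',np.degrees(np.arctan2(*(P[0]+P[1]-P[2]-P[3])[::-1])).round(1))
def tri(p,q):
    (o,d),(e,f)=ray('scene',*p),ray('top',*q); d=d/np.linalg.norm(d);f=f/np.linalg.norm(f)
    a,b=np.linalg.lstsq(np.c_[d,-f],e-o,rcond=None)[0]; A=o+a*d;B=e+b*f; return ((A+B)/2).round(4),np.linalg.norm(A-B).round(4)
E
python3 - <<'E'
from h import *
plate('stand',[(33,65),(143,60),(147,192),(37,198)],.01)
plate('standbolt',[(45,77),(129,71),(135,180),(49,185)],.012)
plate('perch',[(305,73),(399,92),(381,182),(289,165)],.01)
plate('perchbolt',[(314,83),(388,101),(371,172),(299,157)],.012)
plate('rack',[(641,21),(744,47),(716,153),(614,118)],.008)
plate('rackbolt',[(648,33),(730,52),(711,140),(626,116)],.01)
print('post top',tri((206.6,163.3),(225.8,220.3)), onz('scene',206.6,163.5,.162),onz('top',225.8,220.3,.162))
print('stick top',tri((399.5,190),(388,211.4)), onz('scene',399.5,190,.16),onz('top',388,211.4,.16))
print('clip handles', [onz('top',210+x/4,195+y/4,.12).round(3) for x,y in((345,83),(343,103),(330,132),(325,150))])
E
```

```text
stand mean [0.517  0.2352] rect [517.1 235.4] [109.3  90.5] 3.2 up-edge yaw 3.4
standbolt mean [0.5171 0.2352] rect [516.9 235.2] [89.7 70. ] 4.3 up-edge yaw 4.4
perch mean [0.5181 0.0272] rect [518.1  27.9] [79.3 76.8] 79.0 up-edge yaw -10.0
perchbolt mean [0.5177 0.0276] rect [517.5  28.3] [62.8 62. ] 76.9 up-edge yaw -11.9
rack mean [ 0.5551 -0.2502] rect [ 554.7 -250. ] [88.5 91.7] 74.0 up-edge yaw -16.1
rackbolt mean [ 0.5544 -0.2499] rect [ 554. -249.] [72.5 75.1] 76.7 up-edge yaw -14.4
post top (array([0.5225, 0.227 , 0.1645]), np.float64(0.0067)) [0.52491971 0.23390421 0.162     ] [0.52484774 0.22494298 0.162     ]
stick top (array([ 0.5525, -0.2498,  0.1617]), np.float64(0.0018)) [ 0.55536511 -0.24833459  0.16      ] [ 0.55299467 -0.25100816  0.16      ]
clip handles [array([0.543, 0.021, 0.12 ]), array([0.528, 0.022, 0.12 ]), array([0.506, 0.032, 0.12 ]), array([0.492, 0.036, 0.12 ])]
```

Run:
```python
from h import *
for n,u,v in(('red',452,256),('orange',443,271),('blue',383,287)): print(n,'base',onz('scene',u,v,0).round(3))
print('tops',tri((463,175),(431,196)),tri((449,209),(424,220)),tri((388,201),(391.5,251)))
a=cv2.imread('pics/s0.png');b=cv2.imread('pics/t0.png')
z=lambda i,x,y:cv2.resize(i[y:y+20,x:x+25],(400,320),interpolation=cv2.INTER_CUBIC)
cv2.imwrite('pics/c1.png',np.hstack([z(b,370,200),z(a,387,185)]))
```

```text
red base [ 0.593 -0.37  -0.   ]
orange base [ 0.531 -0.359  0.   ]
blue base [ 0.433 -0.256  0.   ]
tops (array([ 0.5935, -0.3669,  0.1979]), np.float64(0.0038)) (array([ 0.5279, -0.3554,  0.1512]), np.float64(0.0075)) (array([ 0.4366, -0.2526,  0.1924]), np.float64(0.0001))
```

View pics/c1.png

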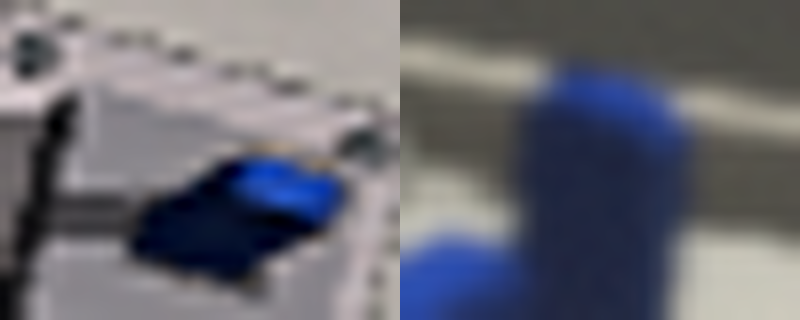

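The top face is wide left–right and slopes down to the right, so the stick's width runs along the rack's y (yaw about −15°) and its top is near (0.554, −0.250). The triangulated tops are red 198 mm and orange 151 mm, which is enough to plan around. Now I'll move.

```bash
for i in 1; do python3 -m crank '[{"dx":0.011,"dy":-0.035,"dz":0.005,"grip":1},{"dx":0.023,"dy":-0.07,"dz":0.01,"grip":1},{"dx":0.034,"dy":-0.105,"dz":0.015,"grip":1},{"dx":0.045,"dy":-0.14,"dz":0.02,"grip":1},{"dx":0.056,"dy":-0.174,"dz":0.02,"grip":1}]' 20; done
python3 -m crank '[{"dx":0.011,"dy":-0.035,"twist":2,"grip":1},{"dx":0.023,"dy":-0.07,"twist":4,"grip":1},{"dx":0.034,"dy":-0.105,"twist":6,"grip":1},{"dx":0.045,"dy":-0.14,"twist":8,"grip":1},{"dx":0.056,"dy":-0.174,"twist":8,"grip":1}]'
python3 - <<'E'
from h import *
b=cv2.imread('pics/t0.png')[180:240,400:440]; h=cv2.cvtColor(b,cv2.COLOR_BGR2HSV)
m=cv2.inRange(h,(0,150,140),(5,255,255))|cv2.inRange(h,(172,150,140),(180,255,255))
y,x=np.nonzero(m);print(x.min()+400,x.max()+400,y.min()+180,y.max()+180)
print(onz('top',x.min()+400,y.max()+180,.198),onz('top',x.max()+400,y.min()+180,.198))
E
```

```text
428 435 194 201
[ 0.57928681 -0.35964864  0.198     ] [ 0.59970582 -0.38055649  0.198     ]invalid input at $[0]: expected keys dx, dy, dz, twist, grip
invalid input at $[0]: expected keys dx, dy, dz, twist, grip
```

```bash
python3 -m crank '[{"dx":0.011,"dy":-0.035,"dz":0.005,"twist":0,"grip":1},{"dx":0.023,"dy":-0.07,"dz":0.01,"twist":0,"grip":1},{"dx":0.034,"dy":-0.105,"dz":0.015,"twist":0,"grip":1},{"dx":0.045,"dy":-0.14,"dz":0.02,"twist":0,"grip":1},{"dx":0.056,"dy":-0.174,"dz":0.02,"twist":0,"grip":1}]' 20
python3 -m crank '[{"dx":0.011,"dy":-0.035,"dz":0.005,"twist":2,"grip":1},{"dx":0.023,"dy":-0.07,"dz":0.01,"twist":4,"grip":1},{"dx":0.034,"dy":-0.105,"dz":0.01,"twist":6,"grip":1},{"dx":0.045,"dy":-0.14,"dz":0.01,"twist":8,"grip":1},{"dx":0.056,"dy":-0.174,"dz":0.01,"twist":8,"grip":1}]'
```

```text
t: 0.52
eef_pos: [0.3284, 0.4422, 0.2472]
ee_rot: [-3.141, -0.0, -0.414]
force: [0.9, 1.1, 0.3]
width: 0.0878
gripper_force: 0.0
t: 0.93
eef_pos: [0.384, 0.2678, 0.2566]
ee_rot: [-3.141, 0.0, -0.273]
force: [0.6, -0.0, 0.5]
width: 0.0875
gripper_force: 0.0
```

```bash
for k in 1 2; do python3 -m crank '[{"dx":0.011,"dy":-0.035,"dz":0,"twist":0,"grip":1},{"dx":0.023,"dy":-0.07,"dz":0,"twist":0,"grip":1},{"dx":0.034,"dy":-0.105,"dz":0,"twist":0,"grip":1},{"dx":0.045,"dy":-0.14,"dz":0,"twist":0,"grip":1},{"dx":0.057,"dy":-0.173,"dz":0,"twist":0,"grip":1}]' >/dev/null; done
python3 -m crank '[{"dx":0.011,"dy":-0.035,"dz":0,"twist":0,"grip":1},{"dx":0.023,"dy":-0.07,"dz":0,"twist":0,"grip":1},{"dx":0.034,"dy":-0.105,"dz":0,"twist":0,"grip":1},{"dx":0.045,"dy":-0.14,"dz":0,"twist":0,"grip":1},{"dx":0.056,"dy":-0.172,"dz":0,"twist":0,"grip":1}]'
python3 -c "
from h import *
grab('scene','s1.png');s=arm.get_state();print(s['q'],s['eef_pos'],s['ee_rot'])"
```

```text
t: 2.18
eef_pos: [0.554, -0.2504, 0.2561]
ee_rot: [3.142, 0.001, -0.276]
force: [0.3, 1.3, 0.8]
width: 0.0873
gripper_force: 0.0
[-0.1093328   0.23803714 -0.09259027  0.00179691 -1.24185534  1.40240875] [ 0.55535961 -0.25456065  0.25522106] [ 3.13963438e+00  1.37822181e-03 -2.77139813e-01]
```

View pics/s1.png

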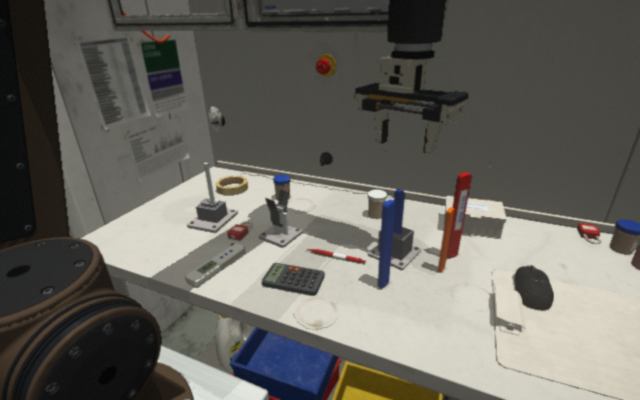

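The gripper hangs open above the rack, finger tips near (381,140) and (430,150), with the stick's top at (399,190) below and between them. The tall bars stand clear to either side. Next I'll descend partway.

```bash
python3 -m crank '[{"dx":0,"dy":0,"dz":-0.02,"twist":0,"grip":1},{"dx":0,"dy":0,"dz":-0.04,"twist":0,"grip":1},{"dx":0,"dy":0,"dz":-0.06,"twist":0,"grip":1},{"dx":0,"dy":0,"dz":-0.08,"twist":0,"grip":1},{"dx":0,"dy":0,"dz":-0.08,"twist":0,"grip":1}]'; python3 -c "
from h import *
s=arm.get_state();print(s['eef_pos'],s['qd'])"
```

```text
t: 2.65
eef_pos: [0.5514, -0.2475, 0.172]
ee_rot: [-3.141, 0.007, -0.276]
force: [-0.7, 0.5, -0.8]
width: 0.0876
gripper_force: 0.0
[ 0.55137483 -0.24751005  0.17195402] [ 0.00452844 -0.0311463   0.06289694  0.0199228  -0.07683446  0.00035773]
```

```bash
python3 -m crank '[{"dx":0.001,"dy":-0.001,"dz":-0.02,"twist":0,"grip":1},{"dx":0.001,"dy":-0.001,"dz":-0.04,"twist":0,"grip":1},{"dx":0.001,"dy":-0.001,"dz":-0.063,"twist":0,"grip":1},{"dx":0.001,"dy":-0.001,"dz":-0.063,"twist":0,"grip":1},{"dx":0.001,"dy":-0.001,"dz":-0.063,"twist":0,"grip":1}]'
python3 -m crank '[{"dx":0,"dy":0,"dz":0,"twist":0,"grip":0.2},{"dx":0,"dy":0,"dz":0,"twist":0,"grip":-0.3},{"dx":0,"dy":0,"dz":0,"twist":0,"grip":-0.9},{"dx":0,"dy":0,"dz":0,"twist":0,"grip":-0.9},{"dx":0,"dy":0,"dz":0,"twist":0,"grip":-0.9}]' 25
python3 -m crank '[{"dx":0,"dy":0,"dz":0,"twist":0,"grip":-1},{"dx":0,"dy":0,"dz":0,"twist":0,"grip":-1},{"dx":0,"dy":0,"dz":0,"twist":0,"grip":-1},{"dx":0,"dy":0,"dz":0,"twist":0,"grip":-1},{"dx":0,"dy":0,"dz":0,"twist":0,"grip":-1}]'
```

```text
t: 3.07
eef_pos: [0.5547, -0.2493, 0.1136]
ee_rot: [3.141, 0.002, -0.275]
force: [0.6, -0.1, 1.3]
width: 0.0875
gripper_force: 0.0
t: 3.48
eef_pos: [0.5553, -0.2493, 0.1144]
ee_rot: [-3.141, -0.001, -0.275]
force: [-0.0, 0.9, -0.9]
width: 0.06
gripper_force: 0.0
t: 3.9
eef_pos: [0.555, -0.2493, 0.1135]
ee_rot: [3.142, 0.0, -0.275]
force: [-1.0, 0.2, 0.6]
width: 0.0269
gripper_force: 0.0
```

```bash
python3 -m crank '[{"dx":0,"dy":0,"dz":0,"twist":0,"grip":-1},{"dx":0,"dy":0,"dz":0,"twist":0,"grip":-1},{"dx":0,"dy":0,"dz":0,"twist":0,"grip":-1},{"dx":0,"dy":0,"dz":0,"twist":0,"grip":-1},{"dx":0,"dy":0,"dz":0,"twist":0,"grip":-1}]'
python3 -m crank '[{"dx":0,"dy":0,"dz":0.005,"twist":0,"grip":-1},{"dx":0,"dy":0,"dz":0.01,"twist":0,"grip":-1},{"dx":0,"dy":0,"dz":0.02,"twist":0,"grip":-1},{"dx":0,"dy":0,"dz":0.03,"twist":0,"grip":-1},{"dx":0,"dy":0,"dz":0.04,"twist":0,"grip":-1}]'
```

```text
t: 4.32
eef_pos: [0.555, -0.2493, 0.1135]
ee_rot: [3.142, 0.0, -0.275]
force: [-0.5, -0.6, -0.2]
width: 0.0217
gripper_force: 25.0
t: 4.73
eef_pos: [0.5553, -0.2494, 0.1551]
ee_rot: [3.142, -0.001, -0.275]
force: [0.4, 0.1, -0.0]
width: 0.0216
gripper_force: 25.0
```

```bash
python3 -m crank '[{"dx":0,"dy":0,"dz":0.025,"twist":0,"grip":-1},{"dx":0,"dy":0,"dz":0.05,"twist":0,"grip":-1},{"dx":0,"dy":0,"dz":0.075,"twist":0,"grip":-1},{"dx":0,"dy":0.01,"dz":0.1,"twist":0,"grip":-1},{"dx":0,"dy":0.03,"dz":0.11,"twist":0,"grip":-1}]'
for k in 1 2; do python3 -m crank '[{"dx":-0.004,"dy":0.03,"dz":0,"twist":2,"grip":-1},{"dx":-0.008,"dy":0.06,"dz":0,"twist":4,"grip":-1},{"dx":-0.012,"dy":0.09,"dz":0,"twist":6,"grip":-1},{"dx":-0.016,"dy":0.12,"dz":0,"twist":8,"grip":-1},{"dx":-0.02,"dy":0.15,"dz":0,"twist":9,"grip":-1}]'>/dev/null; done
python3 -m crank '[{"dx":-0.002,"dy":0.03,"dz":0,"twist":0.4,"grip":-1},{"dx":-0.004,"dy":0.06,"dz":0,"twist":0.8,"grip":-1},{"dx":-0.006,"dy":0.09,"dz":0,"twist":1.2,"grip":-1},{"dx":-0.008,"dy":0.12,"dz":0,"twist":1.7,"grip":-1},{"dx":-0.010,"dy":0.14,"dz":0,"twist":1.7,"grip":-1}]'
python3 -m crank '[{"dx":0,"dy":0.005,"dz":0,"twist":0,"grip":-1},{"dx":0,"dy":0.01,"dz":0,"twist":0,"grip":-1},{"dx":0,"dy":0.013,"dz":0,"twist":0,"grip":-1},{"dx":0,"dy":0.013,"dz":0,"twist":0,"grip":-1},{"dx":0,"dy":0.013,"dz":0,"twist":0,"grip":-1}]'
python3 -c "
from h import *
s=arm.get_state();print(s['eef_pos'],s['ee_rot'],s['width'],s['gripper_force'])
a=grab('scene','s2.png');b=grab('top','t2.png')
cv2.imwrite('pics/c2.png',np.hstack([cv2.resize(a[60:260,140:290],(450,600)),cv2.resize(b[195:265,200:241],(350,600))])[:,:,::-1])"
```

```text
t: 5.15
eef_pos: [0.5562, -0.2208, 0.2687]
ee_rot: [3.141, -0.006, -0.277]
force: [0.4, 0.3, 0.3]
width: 0.0216
gripper_force: 25.0
t: 6.4
eef_pos: [0.5048, 0.2232, 0.2648]
ee_rot: [-3.14, -0.001, 0.07]
force: [0.1, -1.0, 0.7]
width: 0.0219
gripper_force: 25.0
t: 6.82
eef_pos: [0.5051, 0.233, 0.2639]
ee_rot: [-3.141, -0.0, 0.068]
force: [0.1, -0.1, 0.1]
width: 0.0218
gripper_force: 25.0
[0.50514017 0.23301765 0.26386197] [-3.14149700e+00 -1.79669135e-04  6.79289961e-02] 0.021839513349223252 24.998136162757874
```

View pics/c2.png

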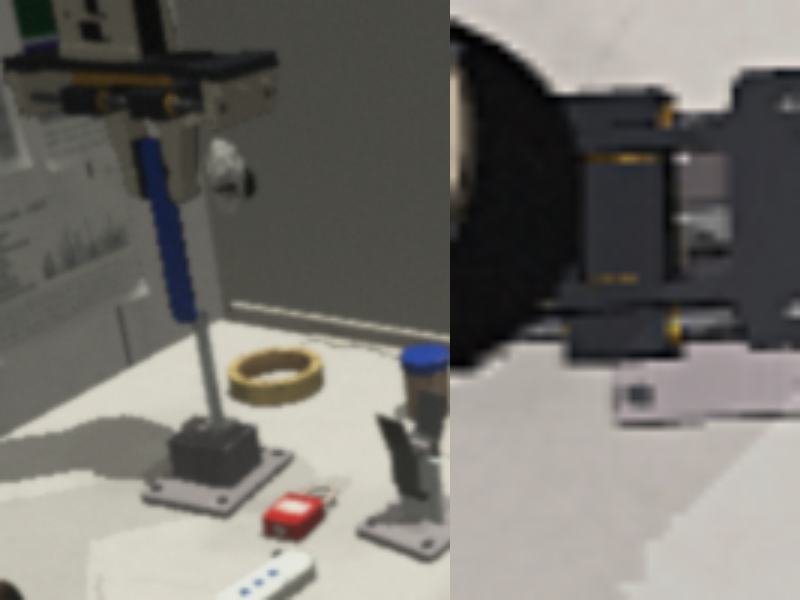

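The crop shows the stick held with its foot at about (201,166) in scene pixels, just left of and in front of the post top at (207,163). I'll check its lean against the projection of a vertical line.

Run:
```python
from h import *
for z in(.25,.2,.165): print(z,proj('scene',(0.505,.233,z)))
print('stand',proj('scene',(0.526,.2358,.162)))
b=cv2.imread('pics/s2.png');h=cv2.cvtColor(b,cv2.COLOR_BGR2HSV);m=cv2.inRange(h,(105,110,40),(125,255,255))
for v in range(106,170,6):
    x=np.nonzero(m[v,170:225])[0]; print(v,x.min()+170 if len(x) else '',x.max()+170 if len(x) else '',end='; ')
```

```text
0.25 [195.4 131.8]
0.2 [199.  151.8]
0.165 [201.4 165.2]
stand [206.3 163.3]
106 188 189; 112 187 192; 118 188 194; 124 189 194; 130 192 198; 136 193 199; 142 194 200; 148 195 201; 154 196 202; 160 197 203; 166 200 202;
```

```bash
python3 -m crank '[{"dx":0.005,"dy":0.001,"dz":0,"twist":0,"grip":-1},{"dx":0.01,"dy":0.002,"dz":0,"twist":0,"grip":-1},{"dx":0.01,"dy":0.002,"dz":-0.02,"twist":0,"grip":-1},{"dx":0.01,"dy":0.002,"dz":-0.04,"twist":0,"grip":-1},{"dx":0.01,"dy":0.002,"dz":-0.06,"twist":0,"grip":-1}]'
python3 -m crank '[{"dx":0,"dy":0,"dz":-0.015,"twist":0,"grip":-1},{"dx":0,"dy":0,"dz":-0.025,"twist":0,"grip":-1},{"dx":0,"dy":0,"dz":-0.03,"twist":0,"grip":-1},{"dx":0,"dy":0,"dz":-0.035,"twist":0,"grip":-1},{"dx":0,"dy":0,"dz":-0.04,"twist":0,"grip":-1}]'
python3 -m crank '[{"dx":0,"dy":0,"dz":-0.003,"twist":0,"grip":-1},{"dx":0,"dy":0,"dz":-0.006,"twist":0,"grip":-1},{"dx":0,"dy":0,"dz":-0.009,"twist":0,"grip":-1},{"dx":0,"dy":0,"dz":-0.012,"twist":0,"grip":-1},{"dx":0,"dy":0,"dz":-0.015,"twist":0,"grip":-1}]'
```

```text
t: 7.33
eef_pos: [0.5157, 0.2357, 0.203]
ee_rot: [-3.141, -0.001, 0.068]
force: [-0.6, 0.8, -0.3]
width: 0.0218
gripper_force: 25.0
t: 7.75
eef_pos: [0.5157, 0.236, 0.1639]
ee_rot: [-3.141, -0.001, 0.069]
force: [0.1, -0.4, 0.0]
width: 0.0215
gripper_force: 25.0
t: 8.17
eef_pos: [0.5169, 0.2367, 0.15]
ee_rot: [-3.14, -0.004, 0.069]
force: [3.2, 1.1, 1.7]
width: 0.0222
gripper_force: 25.0
```

```bash
python3 -m crank '[{"dx":0.001,"dy":0.0005,"dz":-0.003,"twist":0,"grip":-1},{"dx":0.001,"dy":0.0005,"dz":-0.006,"twist":0,"grip":-1},{"dx":0.001,"dy":0.0005,"dz":-0.009,"twist":0,"grip":-1},{"dx":0.001,"dy":0.0005,"dz":-0.012,"twist":0,"grip":-1},{"dx":0.001,"dy":0.0005,"dz":-0.015,"twist":0,"grip":-1}]'
```

```text
t: 8.58
eef_pos: [0.5166, 0.2366, 0.1336]
ee_rot: [-3.141, -0.001, 0.069]
force: [4.6, 0.7, 2.8]
width: 0.0218
gripper_force: 25.0
```

```bash
python3 -m crank '[{"dx":0.001,"dy":0,"dz":-0.003,"twist":0,"grip":-1},{"dx":0.001,"dy":0,"dz":-0.006,"twist":0,"grip":-1},{"dx":0.001,"dy":0,"dz":-0.009,"twist":0,"grip":-1},{"dx":0.001,"dy":0,"dz":-0.012,"twist":0,"grip":-1},{"dx":0.001,"dy":0,"dz":-0.015,"twist":0,"grip":-1}]'
python3 -m crank '[{"dx":0,"dy":0,"dz":-0.001,"twist":0,"grip":-1},{"dx":0,"dy":0,"dz":-0.002,"twist":0,"grip":-1},{"dx":0,"dy":0,"dz":-0.003,"twist":0,"grip":-1},{"dx":0,"dy":0,"dz":-0.003,"twist":0,"grip":-1},{"dx":0,"dy":0,"dz":-0.003,"twist":0,"grip":-1}]'
```

```text
t: 9.0
eef_pos: [0.517, 0.2364, 0.1183]
ee_rot: [-3.141, -0.0, 0.069]
force: [2.1, 1.9, 2.0]
width: 0.0216
gripper_force: 25.0
t: 9.42
eef_pos: [0.517, 0.2363, 0.1155]
ee_rot: [-3.141, 0.0, 0.069]
force: [3.2, 3.0, 0.9]
width: 0.0215
gripper_force: 25.0
```

```bash
python3 -m crank '[{"dx":0,"dy":0,"dz":-0.0005,"twist":0,"grip":-1},{"dx":0,"dy":0,"dz":-0.001,"twist":0,"grip":-1},{"dx":0,"dy":0,"dz":-0.0015,"twist":0,"grip":-1},{"dx":0,"dy":0,"dz":-0.0015,"twist":0,"grip":-1},{"dx":0,"dy":0,"dz":-0.0015,"twist":0,"grip":-1}]'
for k in 1 2; do python3 -m crank '[{"dx":0,"dy":0,"dz":0,"twist":0,"grip":1},{"dx":0,"dy":0,"dz":0,"twist":0,"grip":1},{"dx":0,"dy":0,"dz":0,"twist":0,"grip":1},{"dx":0,"dy":0,"dz":0,"twist":0,"grip":1},{"dx":0,"dy":0,"dz":0,"twist":0,"grip":1}]'; done
```

```text
t: 9.83
eef_pos: [0.5173, 0.2364, 0.1154]
ee_rot: [-3.141, -0.001, 0.069]
force: [-0.5, 1.8, 12.1]
width: 0.0218
gripper_force: 25.0
t: 10.25
eef_pos: [0.5164, 0.2357, 0.1134]
ee_rot: [3.141, 0.002, 0.068]
force: [0.4, 0.8, -0.4]
width: 0.0494
gripper_force: 0.0
t: 10.67
eef_pos: [0.517, 0.2362, 0.114]
ee_rot: [3.142, 0.0, 0.069]
force: [0.6, 0.6, 1.0]
width: 0.0829
gripper_force: 0.0
```

Seated: the 12 N reaction came at the expected height (TCP 0.1155), and the fingers are open. I'll lift and go to the clip.

```bash
python3 -m crank '[{"dx":0,"dy":0,"dz":0.025,"twist":0,"grip":1},{"dx":0,"dy":0,"dz":0.055,"twist":0,"grip":1},{"dx":0,"dy":0,"dz":0.085,"twist":0,"grip":1},{"dx":0,"dy":0,"dz":0.11,"twist":0,"grip":1},{"dx":0,"dy":0,"dz":0.12,"twist":0,"grip":1}]'
for k in 1 2 3; do python3 -m crank '[{"dx":0,"dy":-0.015,"dz":0,"twist":-7,"grip":1},{"dx":0,"dy":-0.03,"dz":0,"twist":-14,"grip":1},{"dx":0,"dy":-0.045,"dz":0,"twist":-21,"grip":1},{"dx":0,"dy":-0.06,"dz":0,"twist":-28,"grip":1},{"dx":0,"dy":-0.07,"dz":0,"twist":-35,"grip":1}]'; done
python3 -m crank '[{"dx":0,"dy":0,"dz":0,"twist":0,"grip":1},{"dx":0,"dy":0,"dz":0,"twist":0,"grip":1},{"dx":0,"dy":0,"dz":0,"twist":0,"grip":1},{"dx":0,"dy":0,"dz":0,"twist":0,"grip":1},{"dx":0,"dy":0,"dz":0,"twist":0,"grip":1}]'
python3 -c "
from h import *
s=arm.get_state();print(s['eef_pos'],np.degrees(s['ee_rot']))
a=grab('scene','s3.png')
print('mid handles px',proj('scene',(.5178,.0278,.12)),proj('scene',(.5178,.0278,.103)))
cv2.imwrite('pics/c3.png',cv2.resize(a[80:260,160:370],(700,600))[:,:,::-1])"
```

```text
t: 11.08
eef_pos: [0.5184, 0.237, 0.2383]
ee_rot: [-3.139, -0.005, 0.069]
force: [1.3, 0.2, 0.4]
width: 0.0877
gripper_force: 0.0
t: 11.5
eef_pos: [0.5167, 0.1651, 0.2338]
ee_rot: [3.141, 0.0, -0.549]
force: [0.6, -0.0, 0.4]
width: 0.0878
gripper_force: 0.0
t: 11.92
eef_pos: [0.5167, 0.0951, 0.2338]
ee_rot: [3.141, 0.0, -1.16]
force: [0.7, -0.4, -0.4]
width: 0.0876
gripper_force: 0.0
t: 12.33
eef_pos: [0.5167, 0.0251, 0.2338]
ee_rot: [3.141, -0.0, -1.77]
force: [-0.3, 0.2, 0.4]
width: 0.0881
gripper_force: 0.0
t: 12.75
eef_pos: [0.5171, 0.0268, 0.234]
ee_rot: [3.142, 0.0, -1.762]
force: [-0.2, 0.4, -0.2]
width: 0.0876
gripper_force: 0.0
[0.51706157 0.02675843 0.23399771] [ 1.79996304e+02  1.77064274e-04 -1.00941020e+02]
mid handles px [277.4 193. ] [277.9 199.4]
```

View pics/c3.png

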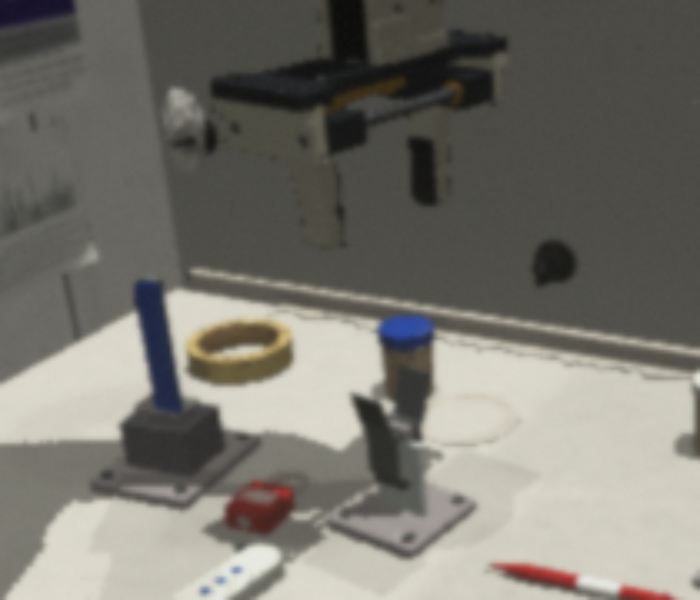

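The stick stands upright in the socket, covering the post, at crop (160,350). The open gripper hangs over the perch, and the clip's handles at crop (370,400) and (410,380) match the computed centre. I'll descend and squeeze at 22 N.

```bash
python3 -m crank '[{"dx":0.001,"dy":0.001,"dz":-0.03,"twist":0,"grip":1},{"dx":0.001,"dy":0.001,"dz":-0.06,"twist":0,"grip":1},{"dx":0.001,"dy":0.001,"dz":-0.09,"twist":0,"grip":1},{"dx":0.001,"dy":0.001,"dz":-0.11,"twist":0,"grip":1},{"dx":0.001,"dy":0.001,"dz":-0.13,"twist":0,"grip":1}]' 22
python3 -m crank '[{"dx":0,"dy":0,"dz":-0.01,"twist":0,"grip":1},{"dx":0,"dy":0,"dz":-0.02,"twist":0,"grip":1},{"dx":0,"dy":0,"dz":-0.02,"twist":0,"grip":0.5},{"dx":0,"dy":0,"dz":-0.02,"twist":0,"grip":0},{"dx":0,"dy":0,"dz":-0.02,"twist":0,"grip":-1}]' 22
for k in 1 2; do python3 -m crank '[{"dx":0,"dy":0,"dz":0,"twist":0,"grip":-1},{"dx":0,"dy":0,"dz":0,"twist":0,"grip":-1},{"dx":0,"dy":0,"dz":0,"twist":0,"grip":-1},{"dx":0,"dy":0,"dz":0,"twist":0,"grip":-1},{"dx":0,"dy":0,"dz":0,"twist":0,"grip":-1}]'; done
```

```text
t: 13.22
eef_pos: [0.5176, 0.0274, 0.1026]
ee_rot: [3.141, -0.001, -1.763]
force: [0.6, 0.2, 0.1]
width: 0.0875
gripper_force: 0.0
t: 13.63
eef_pos: [0.5188, 0.0275, 0.0851]
ee_rot: [-3.14, 0.001, -1.763]
force: [0.1, -0.4, 0.3]
width: 0.0731
gripper_force: 0.0
t: 14.05
eef_pos: [0.5204, 0.0276, 0.0862]
ee_rot: [-3.137, 0.002, -1.763]
force: [0.2, -1.0, 12.7]
width: 0.0399
gripper_force: 8.1
t: 14.47
eef_pos: [0.519, 0.0274, 0.0863]
ee_rot: [-3.139, 0.001, -1.763]
force: [-4.3, 1.0, 17.0]
width: 0.0339
gripper_force: 22.0
```

```bash
python3 -m crank '[{"dx":0,"dy":0,"dz":0.01,"twist":0,"grip":-1},{"dx":0,"dy":0,"dz":0.03,"twist":0,"grip":-1},{"dx":0,"dy":0,"dz":0.06,"twist":0,"grip":-1},{"dx":0,"dy":0,"dz":0.09,"twist":0,"grip":-1},{"dx":0,"dy":0,"dz":0.12,"twist":0,"grip":-1}]'
python3 -m crank '[{"dx":0,"dy":0,"dz":0.03,"twist":3,"grip":-1},{"dx":0,"dy":0.01,"dz":0.045,"twist":6,"grip":-1},{"dx":0.001,"dy":0.03,"dz":0.045,"twist":9,"grip":-1},{"dx":0.002,"dy":0.05,"dz":0.045,"twist":12,"grip":-1},{"dx":0.002,"dy":0.07,"dz":0.045,"twist":15,"grip":-1}]'
python3 -m crank '[{"dx":0,"dy":0,"dz":0,"twist":0,"grip":-1},{"dx":0,"dy":0,"dz":0,"twist":0,"grip":-1},{"dx":0,"dy":0,"dz":0,"twist":0,"grip":-1},{"dx":0,"dy":0,"dz":0,"twist":0,"grip":-1},{"dx":0,"dy":0,"dz":0,"twist":0,"grip":-1}]'
python3 -c "
from h import *
s=arm.get_state();print(s['eef_pos'],np.degrees(s['ee_rot']))
a=grab('scene','s4.png');P=s['eef_pos']
for d in(0,-.009,-.049,-.053):print(d,(proj('scene',P+[0,0,d])-[160,80])*[700/210,600/180])
cv2.imwrite('pics/c4.png',cv2.resize(a[80:260,160:370],(700,600))[:,:,::-1])"
```

```text
t: 14.88
eef_pos: [0.5176, 0.027, 0.2058]
ee_rot: [3.141, -0.0, -1.764]
force: [0.9, 1.5, -0.3]
width: 0.0336
gripper_force: 22.0
t: 15.3
eef_pos: [0.52, 0.0978, 0.2501]
ee_rot: [-3.14, 0.001, -1.5]
force: [1.0, 0.4, -0.2]
width: 0.0338
gripper_force: 22.0
t: 15.72
eef_pos: [0.52, 0.0966, 0.2492]
ee_rot: [-3.142, -0.0, -1.503]
force: [-0.2, 0.7, -0.5]
width: 0.0337
gripper_force: 22.0
[0.5199707  0.09661487 0.24916257] [-1.79999784e+02 -6.82117467e-04 -8.61309939e+01]
0 [291. 188.]
-0.009 [292.33333333 200.66666667]
-0.049 [298.66666667 256.        ]
-0.053 [299.33333333 261.33333333]
```

View pics/c4.png

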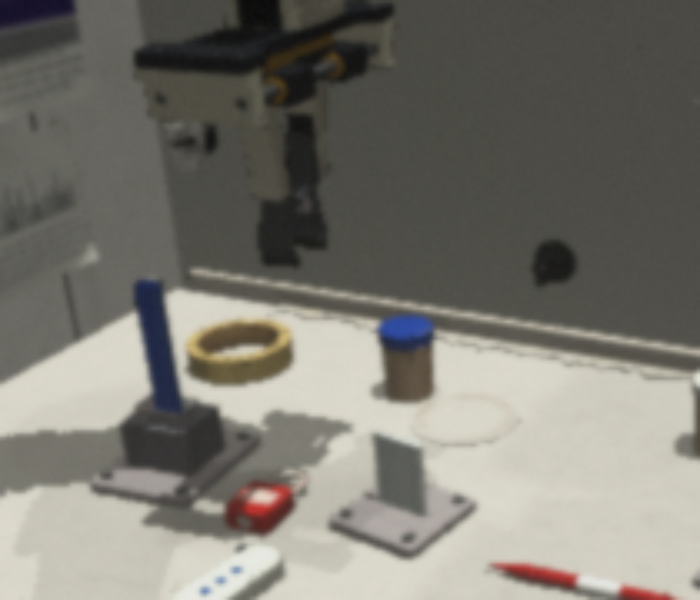

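The clip hangs upright in the fingers with its jaws open, ends at crop (278,262) and (315,245), where computed. The perch is empty and the stick still stands. I'll move over the stick and post tops and lower.

```bash
python3 -m crank '[{"dx":0,"dy":0.03,"dz":0,"twist":0,"grip":-1},{"dx":0.001,"dy":0.06,"dz":0,"twist":0,"grip":-1},{"dx":0.001,"dy":0.09,"dz":0,"twist":0,"grip":-1},{"dx":0.0015,"dy":0.12,"dz":0,"twist":0,"grip":-1},{"dx":0.0015,"dy":0.14,"dz":0,"twist":0,"grip":-1}]'
python3 -m crank '[{"dx":0,"dy":0,"dz":0,"twist":0,"grip":-1},{"dx":0,"dy":0,"dz":0,"twist":0,"grip":-1},{"dx":0,"dy":0,"dz":-0.01,"twist":0,"grip":-1},{"dx":0,"dy":0,"dz":-0.02,"twist":0,"grip":-1},{"dx":0,"dy":0,"dz":-0.025,"twist":0,"grip":-1}]'
python3 -c "
from h import *
s=arm.get_state();print(s['eef_pos'],np.degrees(s['ee_rot']))
a=grab('scene','s5.png');b=grab('top','t5.png')
cv2.imwrite('pics/c5.png',cv2.resize(a[90:240,140:290],(600,600),interpolation=cv2.INTER_CUBIC)[:,:,::-1])"
```

```text
t: 16.18
eef_pos: [0.5217, 0.239, 0.249]
ee_rot: [-3.141, 0.0, -1.502]
force: [0.5, -0.1, -0.4]
width: 0.0335
gripper_force: 22.0
t: 16.6
eef_pos: [0.5208, 0.2359, 0.222]
ee_rot: [3.14, -0.001, -1.504]
force: [-0.6, -0.1, -1.2]
width: 0.0339
gripper_force: 22.0
[0.52078144 0.23586963 0.22203432] [ 1.79883910e+02 -4.66102525e-02 -8.61503491e+01]
```

View pics/c5.png

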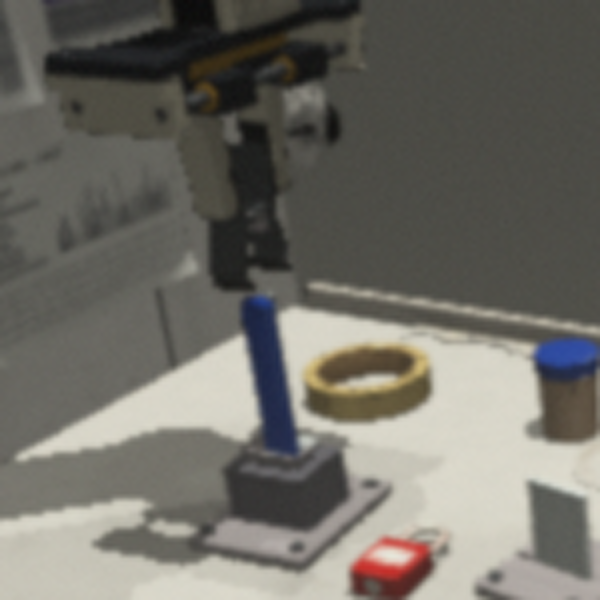

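The jaws, at crop (233,285) and (272,268), straddle the top of the stick and post at (260,298). I'll lower in two steps and watch the force.

```bash
python3 -m crank '[{"dx":0,"dy":0,"dz":-0.004,"twist":0,"grip":-1},{"dx":0,"dy":0,"dz":-0.008,"twist":0,"grip":-1},{"dx":0,"dy":0,"dz":-0.012,"twist":0,"grip":-1},{"dx":0,"dy":0,"dz":-0.016,"twist":0,"grip":-1},{"dx":0,"dy":0,"dz":-0.02,"twist":0,"grip":-1}]'
python3 -m crank '[{"dx":0,"dy":0,"dz":-0.004,"twist":0,"grip":-1},{"dx":0,"dy":0,"dz":-0.009,"twist":0,"grip":-1},{"dx":0,"dy":0,"dz":-0.014,"twist":0,"grip":-1},{"dx":0,"dy":0,"dz":-0.019,"twist":0,"grip":-1},{"dx":0,"dy":0,"dz":-0.023,"twist":0,"grip":-1}]'
```

```text
t: 17.12
eef_pos: [0.5215, 0.2372, 0.2037]
ee_rot: [-3.142, 0.0, -1.502]
force: [-0.1, -0.7, -0.8]
width: 0.0334
gripper_force: 22.0
t: 17.53
eef_pos: [0.5214, 0.2372, 0.1803]
ee_rot: [3.141, -0.0, -1.502]
force: [0.3, 0.1, -0.4]
width: 0.0336
gripper_force: 22.0
```

```bash
python3 -m crank '[{"dx":0,"dy":0,"dz":-0.001,"twist":0,"grip":-0.1},{"dx":0,"dy":0,"dz":-0.001,"twist":0,"grip":0},{"dx":0,"dy":0,"dz":-0.001,"twist":0,"grip":0.2},{"dx":0,"dy":0,"dz":-0.001,"twist":0,"grip":0.4},{"dx":0,"dy":0,"dz":-0.001,"twist":0,"grip":0.7}]'
python3 -m crank '[{"dx":0,"dy":0,"dz":0,"twist":0,"grip":1},{"dx":0,"dy":0,"dz":0,"twist":0,"grip":1},{"dx":0,"dy":0,"dz":0,"twist":0,"grip":1},{"dx":0,"dy":0,"dz":0,"twist":0,"grip":1},{"dx":0,"dy":0,"dz":0,"twist":0,"grip":1}]'
python3 -m crank '[{"dx":0,"dy":0,"dz":0.01,"twist":0,"grip":1},{"dx":0,"dy":0,"dz":0.03,"twist":0,"grip":1},{"dx":0,"dy":0,"dz":0.06,"twist":0,"grip":1},{"dx":0,"dy":0,"dz":0.09,"twist":0,"grip":1},{"dx":0,"dy":0,"dz":0.1,"twist":0,"grip":1}]'
python3 -m crank '[{"dx":0,"dy":-0.02,"dz":0,"twist":0,"grip":1},{"dx":0,"dy":-0.04,"dz":0,"twist":0,"grip":1},{"dx":0,"dy":-0.06,"dz":0,"twist":0,"grip":1},{"dx":0,"dy":-0.08,"dz":0,"twist":0,"grip":1},{"dx":0,"dy":-0.08,"dz":0,"twist":0,"grip":1}]'
python3 -c "
from h import *
a=grab('scene','s6.png')
print((proj('scene',(.5215,.2367,.169))-[140,90])*4,(proj('scene',(.5215,.2367,.195))-[140,90])*4)
cv2.imwrite('pics/c6.png',cv2.resize(a[90:240,140:290],(600,600),interpolation=cv2.INTER_CUBIC)[:,:,::-1])"
```

```text
t: 17.95
eef_pos: [0.5218, 0.2374, 0.1805]
ee_rot: [-3.141, 0.0, -1.502]
force: [0.2, 0.2, 1.1]
width: 0.0581
gripper_force: 0.0
t: 18.37
eef_pos: [0.5216, 0.2372, 0.1801]
ee_rot: [-3.141, 0.0, -1.502]
force: [-0.3, 0.0, 0.1]
width: 0.0865
gripper_force: 0.0
t: 18.78
eef_pos: [0.5232, 0.2379, 0.2858]
ee_rot: [-3.135, 0.003, -1.502]
force: [-0.7, -0.2, 1.6]
width: 0.0875
gripper_force: 0.0
t: 19.2
eef_pos: [0.5212, 0.1548, 0.2811]
ee_rot: [-3.141, 0.0, -1.504]
force: [-1.0, 0.7, 0.2]
width: 0.0876
gripper_force: 0.0
[257.6 284.8] [250.8 245.6]
```

View pics/c6.png

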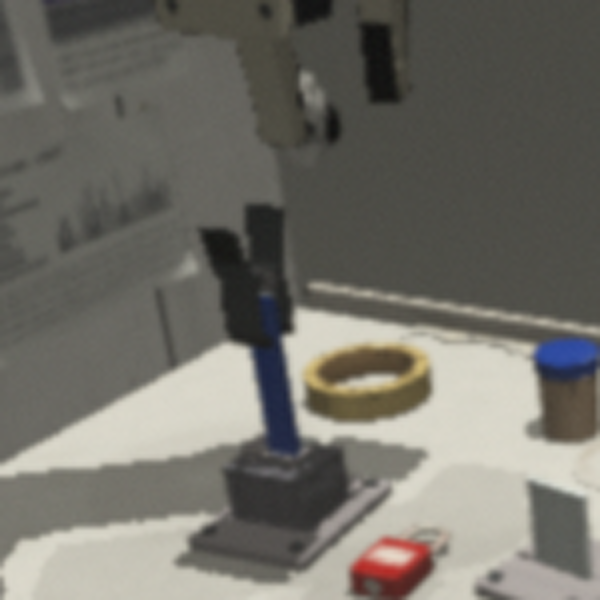

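The clip sits upright at crop (255,280), with its jaws at (245,335) and (285,320) around the stick and post. The stick is seated and the gripper is clear. I'll hand it in.

```bash
python3 -c "
from station import arm
print(arm.job_done())"
```

```text
the job is handed in; nothing more can be done
None
```

I handed the job in at about 19 s: the stick stands in the carrier's socket, the clip holds it and the post together from above, and the gripper is clear. This is from the last picture, as the hand-in gave no verdict.

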